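# Let a tube through the ratchet gate and shut the gate behind it

### The arm

A 6-joint arm with a two-finger parallel gripper is mounted at the origin on a cart in front of the work surface, level with it; the furniture and walls round the work are solid. World frame = base frame: x ahead of the robot, y to its left, z up, the work surface at z = 0. Lengths are in mm, angles in rad, forces in N, time in s.
With the tool pointing down it reaches from about 250 to 775 mm from the base axis. Payload 4 kg.
Tool frame: the origin (TCP) lies between the finger pads; the fingertips stand 14 mm ahead of it and the grasp point (between the pads) lies 5 mm behind it (bot.finger_overhang is the distance from the TCP to the fingertips, in mm); z points along the fingers, y is the line along which they close (so a half turn about z gives the same grasp; the last joint's range is limited). The gripper opens to 94 mm and grips with 3 to 60 N. Pads are 16 mm wide; open, the fingers measure 119 mm over their backs; the gripper's body (75 mm by 177 mm) begins 78 mm behind the grasp point.
Start: joints at [-0.103, 0.087, 1.371, -0, 1.684, -0.103], TCP at [550.017, -0.006, 219.506] pointing down, gripper open.
Joint ranges: [-3.1, 3.1], [-0.76, 2.03], [0.27, 2.55], [-1.08, 4.22], [0.17, 2.65], [-2.57, 2.57]. Speed limits (rad/s): [2.79, 2.79, 3.14, 3.14, 3.14, 3.14].

### API

Orientations are given as a unit quaternion [w, x, y, z].
In Python, from station import bot gives the robot as it stands.
- The arm moves only by the tool send_rows, never from a script. Its argument "commands" is one flat list of numbers, 7 for each row, row after row: the shift along the world's x, y, z in mm, then the turn, a rotation vector about the world's x, y, z in rad, then the opening in per cent of the stroke, from 0 (shut) to 100 (fully open). A call has exactly 8 rows; each row shifts and turns the commanded pose from where the row before left it; what a row does not reach is not made up. A row lasts 1/10 s, in which the tool goes at most 50 mm and 8.59 degrees, less where a joint would pass 70% of its speed; a pose out of reach is approached as far as the arm can. A call is refused whole if a number of a shift passes 50 or a number of a turn 0.15, either way. A call with a gripper value outside its range is refused whole. The fingers move at their own pace and stop on an object; "newtons" is the grip in N (left out, the last holds). Time passes only in rows, so rows that do not move let the fingers close, or fill a call up. It gives the time, the measured TCP pose, the force, the opening and the grip force at its end, in the units of the state.
- bot.state(): the state, without advancing time (a new reading comes with each control period).
- bot.grab_frame(name): name is "scene" or "side" or "wrist"; returns a dict with "color" (400x640x3 uint8, red, green, blue), "fx", "fy", "cx", "cy" (pixels), "camera_from_world" (4x4, takes a point from world to camera coordinates). Camera axes: x right, y down, z forward; pixel columns grow to the right and rows downward; lengths in mm; the calibration is good to about 2 mm. The wrist camera is an equidistant fisheye: a pixel r from the principal point sees the ray r / f radians off the axis. A picture is of the moment at which its call begins. There is no depth.
- bot.sign_off(): hands the job in; it is judged then, once.
The state is a dict: "time_s": time; "qpos": joint angles; "qvel": joint speeds; "tau": joint torques, N m; "ee_pos": TCP position; "orientation": TCP orientation; "force": force on the tool from outside, world axes, zero at the start; "ft_torque": the same for the moment, N m; "opening": finger opening in mm; "grasp_force": force on a finger pad.
Only numpy, scipy, OpenCV 4.12 (cv2) and the standard library are available. Lean on these libraries where they do the work, as an engineer would, in place of code of your own. Each camera call takes 0.05 s, during which the arm holds its last target. There are 200 camera calls.

### The job

A glass tube waits behind the blue gate of the feed stand. Lift the gate by its orange bar, notch by notch, up to its top notch and let go, so that the catch holds it open by itself and the tube rolls down into the lower bay; then push the red catch lever down and keep it down until the gate has sunk fully shut behind the tube, and let the lever spring back. Do not touch the tube, and leave the other things on the bench where they stand.

Things in the scene. Friction and masses are not known exactly. Their poses are not given: they have to be found in the camera images.
- stand: Grey feed stand, fixed, 216 x 352 mm. Origin: on the bench right under the gate; x points up the lane (roughly to the robot's left, +y), from the lower bay to the waiting side; y runs along the gate, z up. Black-floored lane between 35 mm walls, sloping 5 degrees down to -x; floor 30 mm up at the gate (x = 0); lower bay's end wall at x = -115 mm. Posts at y = +-163 mm and a beam reach z = 188 mm.
- gate_grip (a point): Centre of the gate's orange grip bar: 14 mm thick (stand x), 20 high, 80 mm free along stand y; at stand x -70, y 0, z 219 mm when shut; rises with the gate. Free: 45 mm behind it to the toothed rail, 50 mm below it to the red pad. It overhangs the pad, so press that with the tool leaning 20 to 50 degrees: fingers pointing down and to stand +x, gripper body over to stand -x.
- gate (a joint): Height of the gate in m: 0 shut, 0.070 upper stop. Blue panel 276 x 42 mm on an upright toothed rail, about 0.5 kg. Slides straight up (up to 20 N); notches hold it at 0.015, 0.030, 0.045 and 0.060 (top). The catch rides over the teeth and clicks in about 3 mm above each notch; the gate cannot go down until the catch is pressed out, then sinks by its own weight, braked, in 1 to 2 s.
- catch_pad (a point): Centre of the upper face of the red pad on the catch lever, 26 (stand x) x 32 (y) x 7 mm, at stand x -90, y 0, z 160 mm at rest. Pushed straight down (2 to 6 N) it swings the catch out of the teeth: lets go after about 18 mm, stop at about 32 mm, springs back when released. Pivot 64 mm behind the pad at z 146 mm.
- catch (a joint): Turn of the catch lever in rad: 0 at rest, in the teeth; grows as the pad is pushed down; the gate is free above about 0.3, stop at 0.5.
- tube: Glass digestion tube, 45 mm thick, 270 mm long, lying across the lane along stand y behind the gate (stand x about +28 mm). Origin: centre of its round end (stand y about +135 mm); its z axis runs along the tube. Rolls under the gate by itself when the gate is higher than about 0.045 and comes to rest in the lower bay at stand x about -90 mm.
- media_bottle: Bystander: glass bottle with orange cap, 71 mm thick, 156 mm high, origin centre of its underside.
- jar: Bystander: square white jar with blue cap, 76 x 76 x 150 mm, origin centre of its underside.
- tip_box: Bystander: blue box of pipette tips with clear lid, 92 x 122 x 84 mm, origin centre of its underside.

How it is judged (in metres and radians):
On the way:
1. the gate hangs in its top notch on the catch alone, not touched by the gripper, and the tube has rolled into the lower bay (value of joint gate above 0.056 m and value of joint catch below 0.12 rad and contact force between each of the arm, the fingers and stand below 0.2 N and x of tube in the frame of stand below -0.06 m), for 0.3 s.
At the end, for the whole second after the job is handed in: The gate is shut (within 4 mm of its lower stop), the catch lever has sprung back (under 0.12 rad), and the tube lies at rest (under 0.03 m/s) on the floor of the lower bay, its origin 60 to 115 mm in front of the gate and less than 70 mm above the bench (value of joint gate below 0.004 m and value of joint catch below 0.12 rad and x of tube in the frame of stand between -0.115 and -0.06 m and z of tube in the frame of stand below 0.07 m and linear speed of tube below 0.03 m/s); the robot touches nothing.
It fails at once if the robot touches the tube (contact force between any of the fingers, the arm and tube above 0.5 N).
It fails at once if a bystander is moved more than 30 mm (distance of any of media_bottle, jar, tip_box from where it was at the start of the episode above 0.03 m).
It also fails if it takes over 48 s, if anything falls off the work surface, if the arm or the gripper's body presses on something with over 40 N, if the wrist force passes 120 N, or if a joint passes its speed limit or range.

## Working session

There is one attempt and no reset: what is moved stays moved. The work goes in short steps, Python scripts to look and compute and a tool call to move; the robot and the scene stay as the last step left them, time stands still between calls to the robot, and variables do not carry over. Pictures are saved under pics/ and viewed, at most 10 in all, crops included, and the job is handed in when it is done.

Besides the shell and the picture viewer there is one more tool, called after "Request:" as name(argument=value, ...) on one line, values as JSON. send_rows: Moves the arm, as the interface text tells. Its arguments: {"type":"object","properties":{"commands":{"type":"array"},"newtons":{"type":"number"}},"required":["commands"]}

```bash
ls; mkdir -p pics; python3 - <<'E'
from station import bot
import cv2,pickle
fr={}
for n in("scene","side"):
    f=bot.grab_frame(n);fr[n]=f
    cv2.imwrite(f"pics/{n}0.png",f["color"][:,:,::-1])
    print(n,f["fx"],f["fy"],f["cx"],f["cy"],f["camera_from_world"].round(3).tolist())
pickle.dump(fr,open("f0.pkl","wb"))
s=bot.state();print(s)
E
```

```text
pics
scene 404.4606609806895 404.4606609806895 318.9441327026793 198.83397696395537 [[-0.56, -0.828, 0.011, 268.08], [-0.44, 0.287, -0.851, 375.687], [0.702, -0.481, -0.525, 1105.556], [0.0, 0.0, 0.0, 1.0]]
side 485.77653095572583 485.77653095572583 318.12153807216856 202.10236272051935 [[0.997, -0.068, -0.021, -558.706], [-0.06, -0.656, -0.753, 131.487], [0.037, 0.752, -0.658, 1652.825], [0.0, 0.0, 0.0, 1.0]]
{'time_s': 0.1, 'qpos': array([-1.03100822e-01,  8.78823395e-02,  1.37202068e+00, -3.27457256e-05,
        1.68359824e+00, -1.03100002e-01]), 'qvel': array([-2.50370309e-05, -1.04222545e-03, -3.19294781e-03, -1.19132166e-03,
       -1.97091959e-04,  3.91116866e-04]), 'tau': array([ 2.25695316e-03, -3.41256917e+01, -3.03301656e+01,  7.19034858e-02,
        3.05556308e-02, -9.49158243e-05]), 'ee_pos': array([5.49561310e+02, 2.93072892e-02, 2.18462331e+02]), 'orientation': array([-7.30400412e-04,  7.07108041e-01,  7.07104877e-01, -6.14391349e-04]), 'force': array([ 0.45011808, -0.03842658,  0.87230939]), 'ft_torque': array([-0.00453775,  0.00320054, -0.0564115 ]), 'grasp_force': 0.0, 'opening': 94.07497366122942}
```

View pics/scene0.png

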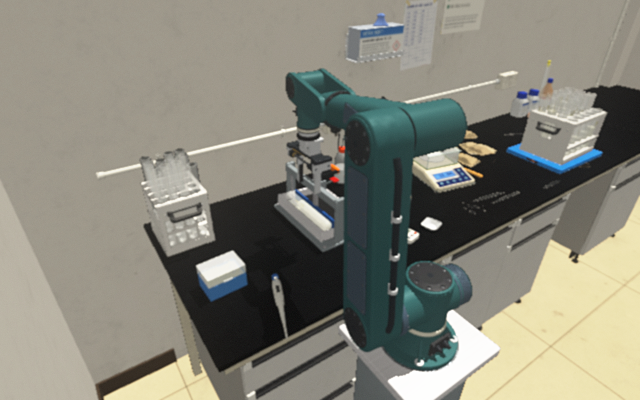

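View pics/side0.png

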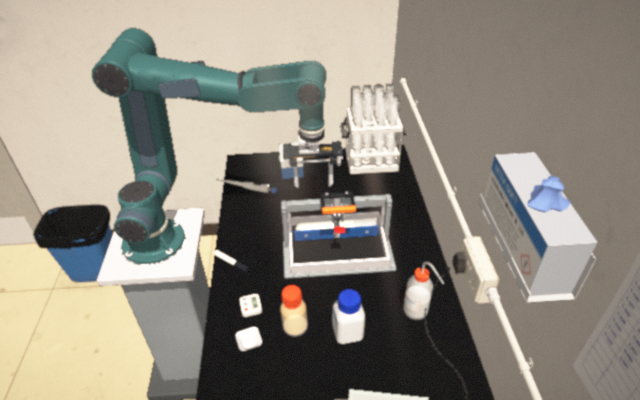

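Scene view: the arm hides most of the stand (about 300,200). Side view shows the stand at cols 285–395, rows 195–275, the orange bar at (338,209), the red pad at (339,230), and the bottle and jar at (293,310) and (348,315), in front of the stand.

```bash
cat > h.py <<'E'
import numpy as np,cv2
def ray(f,u,v):
    M=f["camera_from_world"];R=M[:3,:3];c=-R.T@M[:3,3]
    return c,R.T@np.array([(u-f["cx"])/f["fx"],(v-f["cy"])/f["fy"],1])
def onz(f,u,v,z):
    c,d=ray(f,u,v);return c+d*(z-c[2])/d[2]
def blobs(f,lo,hi,amin=12):
    h=cv2.cvtColor(f["color"],cv2.COLOR_RGB2HSV)
    m=cv2.inRange(h,np.array(lo),np.array(hi))
    n,l,s,c=cv2.connectedComponentsWithStats(m)
    return [(s[i].tolist(),c[i].round(1).tolist()) for i in range(1,n) if s[i,4]>=amin]
E
python3 - <<'E'
import pickle,cv2
from h import *
fr=pickle.load(open("f0.pkl","rb"));f=fr["side"]
for n in fr:
  print(n,"orange",blobs(fr[n],(8,150,120),(22,255,255)))
  print(n,"red",blobs(fr[n],(0,170,120),(7,255,255)))
c=f["color"][180:290,270:410,::-1]
cv2.imwrite("pics/side0c.png",cv2.resize(c,None,fx=5.4,fy=5.4,interpolation=cv2.INTER_CUBIC))
E
```

```text
scene orange [([331, 164, 8, 7, 35], [333.8, 167.4]), ([465, 168, 18, 9, 55], [474.2, 172.6])]
scene red [([339, 147, 6, 5, 27], [341.4, 148.8]), ([330, 177, 8, 5, 29], [333.6, 179.0])]
side orange [([321, 204, 36, 10, 232], [338.8, 209.3]), ([416, 268, 12, 10, 56], [420.7, 273.8]), ([283, 287, 16, 13, 158], [291.0, 293.0])]
side red [([335, 227, 9, 6, 47], [338.6, 229.6]), ([414, 268, 16, 13, 82], [421.9, 274.9]), ([281, 285, 21, 23, 235], [291.5, 297.6])]
```

View pics/side0c.png

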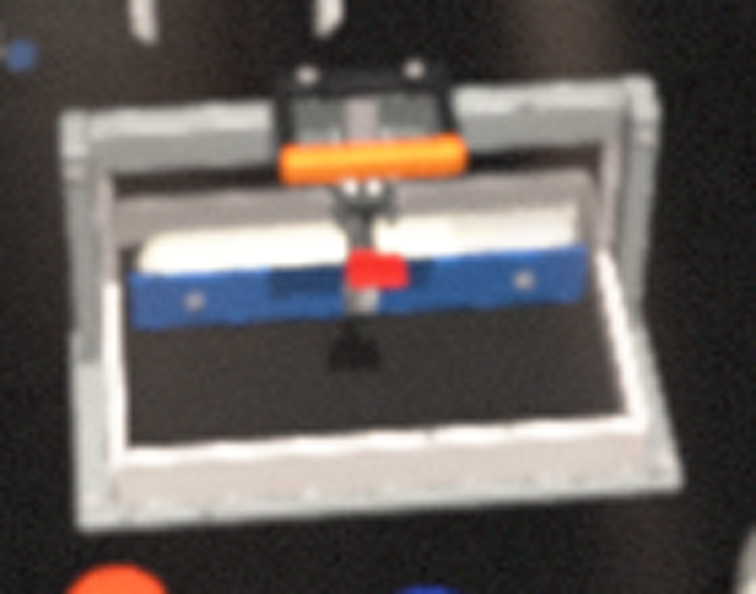

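```bash
python3 - <<'E'
import pickle
from h import *
fr=pickle.load(open("f0.pkl","rb"));f=fr["side"]
P=lambda u,v,z:onz(f,270+u/5.4,180+v/5.4,z)
def yaw(a,b): d=b-a;return a.round(1),b.round(1),np.linalg.norm(d).round(1),np.degrees(np.arctan2(d[1],d[0])).round(2)
print("bar",yaw(P(283,163,219),P(467,155,219)), P(374.5,159,219))
print("base",yaw(P(80,528,0),P(683,488,0)))
print("beamtop",yaw(P(62,115,188),P(655,80,188)))
print("pad",P(377,266,160))
h=cv2.cvtColor(f["color"],cv2.COLOR_RGB2HSV)
m=cv2.inRange(h,np.array((8,150,120)),np.array((22,255,255)))[195:220,310:370]
y,x=np.nonzero(m);print("fit",cv2.fitLine(np.c_[x,y].astype(np.float32),cv2.DIST_L2,0,.01,.01).ravel())
# two-view bar/pad
def tri(a,b):
    (c1,d1),(c2,d2)=a,b
    s=np.linalg.lstsq(np.c_[d1,-d2],c2-c1,rcond=None)[0];p,q=c1+s[0]*d1,c2+s[1]*d2
    return ((p+q)/2).round(1),np.linalg.norm(p-q).round(1)
print("tri pad",tri(ray(f,339.8,229.3),ray(fr["scene"],333.6,179.0)))
E
```

```text
bar (array([ 567.8, -139.1,  219. ]), array([ 668. , -141.6,  219. ]), np.float64(100.2), np.float64(-1.47)) [ 617.60458758 -140.31876728  219.        ]
base (array([ 442.1, -200.7,    0. ]), array([ 794.2, -200.5,    0. ]), np.float64(352.1), np.float64(0.04))
beamtop (array([446.5, -52.4, 188. ]), array([789.8, -52.8, 188. ]), np.float64(343.3), np.float64(-0.08))
pad [ 617.17110184 -163.12574428  160.        ]
fit [ 0.99791884 -0.06448247 28.810345   14.310345  ]
tri pad (array([ 617.7, -159.4,  156.4]), np.float64(0.4))
```

Request:
send_rows(commands=[0, 0, 40, 0, 0, 0.14, 53, 0, 0, 40, 0, 0, 0.14, 53, 10, -20, 0, 0, 0, 0.14, 53, 10, -20, 0, 0, 0, 0.14, 53, 10, -20, 0, 0, 0, 0.14, 53, 10, -20, 0, 0, 0, 0.14, 53, 10, -20, 0, 0, 0, 0.14, 53, 10, -20, 0, 0, 0, 0.14, 53], newtons=30)

```text
time_s: 0.9
ee_pos: [610.2, -120.8, 298.7]
orientation: [-0.001, 0.221, 0.975, 0.0]
force: [1.2, 0.4, 0.5]
opening: 49.8
grasp_force: 0.0
```

Request:
send_rows(commands=[8, -20, 0, 0, 0, 0.14, 53, 0, 0, 0, 0, 0, 0.14, 53, 0, 0, 0, 0, 0, 0.14, 53, 0, 0, 0, 0, 0, 0.03, 53, 0, 0, 0, 0, 0, 0, 53, 0, 0, 0, 0, 0, 0, 53, 0, 0, 0, 0, 0, 0, 53, 0, 0, 0, 0, 0, 0, 53])

```text
time_s: 1.7
ee_pos: [618.0, -139.9, 299.6]
orientation: [0.0, 0.001, 1.0, 0.0]
force: [-0.2, -0.3, -0.2]
opening: 50.1
grasp_force: 0.0
```

```bash
python3 - <<'E'
from station import bot
import cv2
f=bot.grab_frame("wrist");cv2.imwrite("pics/w1.png",f["color"][:,:,::-1])
s=bot.state();print({k:s[k].round(3) for k in("qpos","ee_pos","orientation","force")})
E
```

```text
{'qpos': array([-0.312,  0.28 ,  0.99 ,  0.   ,  1.872, -1.882]), 'ee_pos': array([ 618.002, -139.879,  299.598]), 'orientation': array([0.   , 0.001, 1.   , 0.   ]), 'force': array([0.356, 0.664, 0.048])}
```

View pics/w1.png

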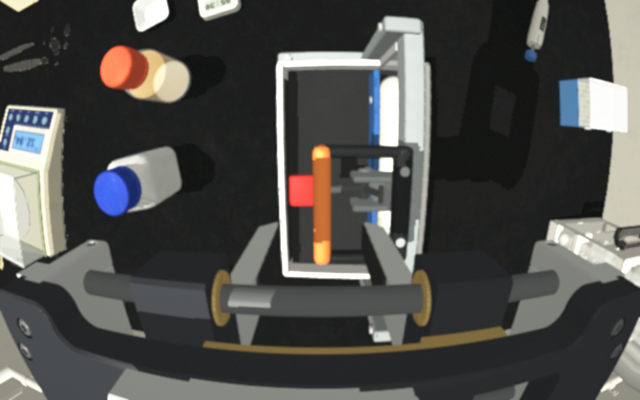

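The wrist view shows the bar (col 322, rows 150–260) midway between the fingers (cols 260 and 378), with the rail clear at col 403. Descending to grip.

Request:
send_rows(commands=[0, 0, -30, 0, 0, 0, 53, 0, 0, -30, 0, 0, 0, 53, 0, 0, -26, 0, 0, 0, 53, 0, 0, 0, 0, 0, 0, 53, 0, 0, 0, 0, 0, 0, 53, 0, 0, 0, 0, 0, 0, 5, 0, 0, 0, 0, 0, 0, 5, 0, 0, 0, 0, 0, 0, 5], newtons=40)

```text
time_s: 2.55
ee_pos: [618.7, -140.2, 215.3]
orientation: [0.001, 0.0, 1.0, -0.0]
force: [-0.8, 0.6, 0.1]
opening: 29.4
grasp_force: 0.0
```

Request:
send_rows(commands=[0, 0, 0, 0, 0, 0, 5, 0, 0, 0, 0, 0, 0, 5, 0, 0, 0, 0, 0, 0, 5, 0, 0, 0, 0, 0, 0, 5, 0, 0, 0, 0, 0, 0, 5, 0, 0, 0, 0, 0, 0, 5, 0, 0, 0, 0, 0, 0, 5, 0, 0, 0, 0, 0, 0, 5])

```text
time_s: 3.35
ee_pos: [618.2, -139.3, 214.0]
orientation: [0.0, 0.0, 1.0, 0.001]
force: [-0.4, 5.4, 4.3]
opening: 13.8
grasp_force: 40.0
```

Request:
send_rows(commands=[0, 0, 4, 0, 0, 0, 5, 0, 0, 5, 0, 0, 0, 5, 0, 0, 5, 0, 0, 0, 5, 0, 0, 5, 0, 0, 0, 5, 0, 0, 5, 0, 0, 0, 5, 0, 0, 5, 0, 0, 0, 5, 0, 0, 5, 0, 0, 0, 5, 0, 0, 0, 0, 0, 0, 5])

```text
time_s: 4.15
ee_pos: [618.1, -139.3, 242.7]
orientation: [-0.002, 0.0, 1.0, 0.002]
force: [2.9, 4.5, -4.1]
opening: 13.8
grasp_force: 40.0
```

Request:
send_rows(commands=[0, 0, 5, 0, 0, 0, 5, 0, 0, 5, 0, 0, 0, 5, 0, 0, 5, 0, 0, 0, 5, 0, 0, 5, 0, 0, 0, 5, 0, 0, 5, 0, 0, 0, 5, 0, 0, 5, 0, 0, 0, 5, 0, 0, 2, 0, 0, 0, 5, 0, 0, 0, 0, 0, 0, 5])

```text
time_s: 4.95
ee_pos: [618.1, -139.3, 275.6]
orientation: [-0.002, -0.0, 1.0, 0.001]
force: [2.0, 4.1, -4.5]
opening: 14.0
grasp_force: 40.0
```

Request:
send_rows(commands=[0, 0, 0, 0, 0, 0, 5, 0, 0, 0, 0, 0, 0, 5, 0, 0, 0, 0, 0, 0, 5, 0, 0, 0, 0, 0, 0, 5, 0, 0, 0, 0, 0, 0, 5, 0, 0, 0, 0, 0, 0, 5, 0, 0, 0, 0, 0, 0, 5, 0, 0, 0, 0, 0, 0, 5])

```text
time_s: 5.75
ee_pos: [618.1, -139.3, 276.3]
orientation: [-0.002, -0.0, 1.0, 0.001]
force: [2.2, 3.6, -3.9]
opening: 13.3
grasp_force: 40.0
```

```bash
python3 - <<'E'
from station import bot
from h import *
f=bot.grab_frame("side")
print(bot.state()["ee_pos"],bot.state()["force"])
print(blobs(f,(8,150,120),(22,255,255)),blobs(f,(0,170,120),(7,255,255)))
c=f["color"][150:290,260:420,::-1]
cv2.imwrite("pics/side2.png",cv2.resize(c,None,fx=4.2,fy=4.2,interpolation=cv2.INTER_CUBIC))
E
```

```text
[ 618.11546895 -139.27937173  276.27613542] [ 1.92345079  4.70362749 -4.75095144]
[([321, 190, 15, 8, 100], [327.6, 193.8]), ([345, 190, 13, 7, 66], [350.7, 193.0]), ([416, 268, 12, 10, 57], [420.6, 273.8]), ([283, 287, 16, 13, 160], [291.0, 293.0])] [([334, 226, 12, 8, 87], [339.2, 229.4]), ([414, 268, 16, 13, 80], [422.1, 275.0]), ([281, 285, 21, 23, 234], [291.5, 297.6])]
```

View pics/side2.png

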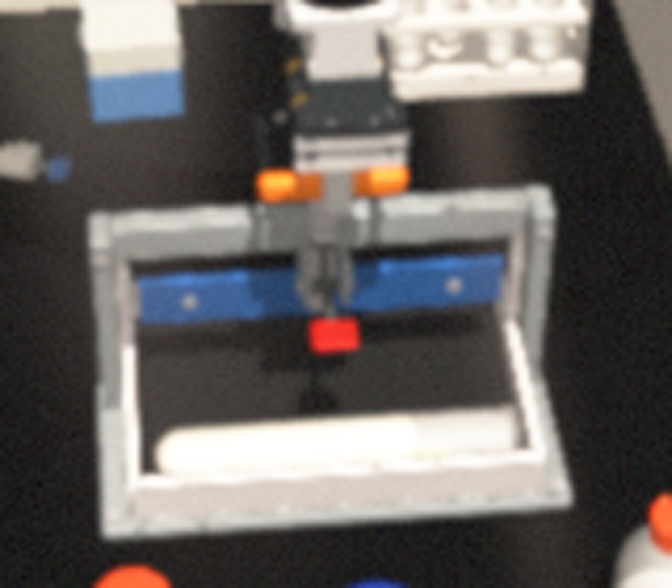

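The tube already lies in the lower bay (row ~445 of the crop). Measured rise is about 62 mm, so I raise a few mm more to be sure of the click, then let go.

Request:
send_rows(commands=[0, 0, 3, 0, 0, 0, 5, 0, 0, 2, 0, 0, 0, 5, 0, 0, 0, 0, 0, 0, 5, 0, 0, 0, 0, 0, 0, 5, 0, 0, 0, 0, 0, 0, 5, 0, 0, 0, 0, 0, 0, 5, 0, 0, -2, 0, 0, 0, 5, 0, 0, -2, 0, 0, 0, 5])

```text
time_s: 6.6
ee_pos: [618.1, -139.3, 278.0]
orientation: [-0.001, -0.0, 1.0, 0.001]
force: [1.5, 4.7, -3.7]
opening: 13.5
grasp_force: 40.0
```

Request:
send_rows(commands=[0, 0, -2, 0, 0, 0, 5, 0, 0, -2, 0, 0, 0, 5, 0, 0, 0, 0, 0, 0, 53, 0, 0, 0, 0, 0, 0, 53, 0, 0, 0, 0, 0, 0, 53, 0, 0, 0, 0, 0, 0, 53, 0, 0, 0, 0, 0, 0, 53, 0, 0, 0, 0, 0, 0, 53])

```text
time_s: 7.4
ee_pos: [618.0, -140.2, 276.7]
orientation: [0.0, 0.001, 1.0, -0.0]
force: [-0.6, 0.2, 0.1]
opening: 49.6
grasp_force: 0.0
```

Request:
send_rows(commands=[0, 0, 0, 0, 0, 0, 53, 0, 0, 15, 0, 0, 0, 53, 0, 0, 30, 0, 0, 0, 53, 0, 0, 30, 0, 0, 0, 53, 0, 0, 0, 0, 0, 0, 53, 0, 0, 0, 0, 0, 0, 53, 0, 0, 0, 0, 0, 0, 53, 0, 0, 0, 0, 0, 0, 53])

```text
time_s: 8.2
ee_pos: [617.6, -139.9, 349.2]
orientation: [-0.002, 0.0, 1.0, 0.001]
force: [-0.3, 0.0, -0.7]
opening: 50.0
grasp_force: 0.0
```

```bash
python3 - <<'E'
from station import bot
from h import *
f=bot.grab_frame("side")
print(bot.state()["ee_pos"],bot.state()["qpos"])
print(blobs(f,(8,150,120),(22,255,255)),blobs(f,(0,170,120),(7,255,255)))
M=f["camera_from_world"]
for z in(219,264,279):
    p=M@[618,-140,z,1];print(z,p[1]/p[2]*f["fy"]+f["cy"])
E
```

```text
[ 617.67640872 -139.89559627  349.44540919] [-3.12256231e-01  3.00687945e-01  8.64614152e-01  7.63714219e-05
  1.97983406e+00 -1.88219112e+00]
[([321, 189, 37, 10, 253], [338.6, 193.6]), ([416, 267, 12, 11, 59], [420.7, 273.7]), ([284, 287, 15, 13, 158], [291.0, 293.0]), ([284, 304, 11, 5, 15], [289.3, 307.1])] [([334, 226, 12, 8, 85], [339.1, 229.4]), ([414, 268, 16, 13, 80], [421.9, 275.0]), ([281, 285, 21, 23, 233], [291.5, 297.4])]
219 209.3638931800902
264 197.73862095873932
279 193.7532372606148
```

Bar at row 193.6, so z is 279 mm: the gate hangs in the top notch, untouched, with the tube in the bay. Now I turn back, shut the fingers and lean the tool.

Request:
send_rows(commands=[0, -10, 0, 0, 0, -0.14, 0, 0, -10, 0, 0, 0, -0.14, 0, 0, -10, 0, 0, 0, -0.14, 0, 0, -10, 0, 0, 0, -0.14, 0, 0, -10, 0, 0, 0, -0.14, 0, 0, -10, 0, 0, 0, -0.14, 0, 0, -10, 0, 0, 0, -0.14, 0, 0, -10, 0, 0, 0, -0.14, 0], newtons=20)

```text
time_s: 9.05
ee_pos: [617.8, -220.3, 350.3]
orientation: [-0.001, 0.534, 0.846, -0.0]
force: [0.1, -0.3, 0.9]
opening: 0.3
grasp_force: 0.0
```

Request:
send_rows(commands=[0, 0, 0, 0, 0, -0.14, 0, 0, 0, 0, 0, 0, -0.14, 0, 0, 0, 0, 0, 0, -0.14, 0, 0, 0, 0, 0.1, 0, -0.03, 0, 0, 0, 0, 0.12, 0, 0, 0, 0, 0, 0, 0.12, 0, 0, 0, 0, 0, 0, 0.12, 0, 0, 0, 0, 0, 0, 0.12, 0, 0, 0])

```text
time_s: 9.85
ee_pos: [617.9, -220.3, 351.3]
orientation: [-0.203, 0.677, 0.677, 0.204]
force: [-0.1, -0.5, -0.9]
opening: 0.6
grasp_force: 0.0
```

Request:
send_rows(commands=[0, 0, -10, 0.02, 0, 0, 0, 0, 0, -20, 0, 0, 0, 0, 0, 0, -20, 0, 0, 0, 0, 0, 0, -20, 0, 0, 0, 0, 0, 0, 0, 0, 0, 0, 0, 0, 0, 0, 0, 0, 0, 0, 0, 0, 0, 0, 0, 0, 0, 0, 0, 0, 0, 0, 0, 0])

```text
time_s: 10.65
ee_pos: [618.3, -220.0, 283.1]
orientation: [-0.207, 0.675, 0.676, 0.21]
force: [-0.0, -0.4, -0.6]
opening: 0.0
grasp_force: 0.0
```

```bash
python3 - <<'E'
from station import bot
s=bot.state();print({k:s[k].round(3) for k in("qpos","ee_pos","orientation","force")})
from scipy.spatial.transform import Rotation as R
q=s["orientation"];print(R.from_quat([*q[1:],q[0]]).as_matrix().round(3))
E
```

```text
{'qpos': array([-0.662,  0.536,  0.792,  0.555,  2.132, -0.438]), 'ee_pos': array([ 618.326, -219.952,  283.14 ]), 'orientation': array([-0.207,  0.675,  0.676,  0.21 ]), 'force': array([-0.014, -0.383, -0.621])}
[[-0.002  1.     0.003]
 [ 0.827 -0.     0.563]
 [ 0.563  0.004 -0.827]]
```

Request:
send_rows(commands=[0, 10, -15, 0, 0, 0, 0, 0, 10, -15, 0, 0, 0, 0, 0, 10, -15, 0, 0, 0, 0, 0, 10, -15, 0, 0, 0, 0, 0, 10, -15, 0, 0, 0, 0, 0, 10, -15, 0, 0, 0, 0, 0, 0, 0, 0, 0, 0, 0, 0, 0, 0, 0, 0, 0, 0])

```text
time_s: 11.45
ee_pos: [618.3, -160.2, 192.4]
orientation: [-0.208, 0.676, 0.676, 0.21]
force: [0.0, 0.7, 0.5]
opening: 0.3
grasp_force: 0.0
```

```bash
python3 - <<'E'
from station import bot
from h import *
f=bot.grab_frame("side")
print(bot.state()["ee_pos"],bot.state()["force"])
c=f["color"][150:290,260:420,::-1]
cv2.imwrite("pics/side3.png",cv2.resize(c,None,fx=4.2,fy=4.2,interpolation=cv2.INTER_CUBIC))
E
```

```text
[ 618.46447232 -160.59181236  192.85182245] [0.70609655 0.19508411 0.22527135]
```

View pics/side3.png

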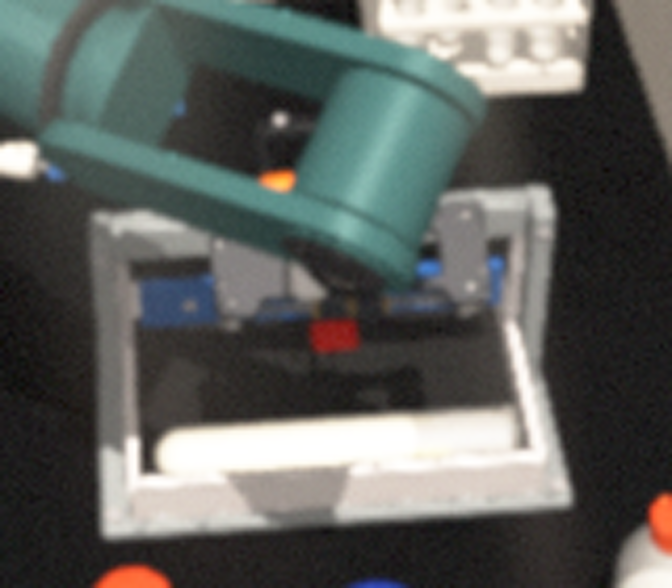

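The fingers sit just above the red pad (crop 335,335), with the tube clear at row ~445. Pressing.

Request:
send_rows(commands=[0, 2, -6, 0, 0, 0, 0, 0, 0, -6, 0, 0, 0, 0, 0, 0, -6, 0, 0, 0, 0, 0, 0, -6, 0, 0, 0, 0, 0, 0, -6, 0, 0, 0, 0, 0, 0, -6, 0, 0, 0, 0, 0, 0, -5, 0, 0, 0, 0, 0, 0, 0, 0, 0, 0, 0])

```text
time_s: 12.3
ee_pos: [618.1, -157.7, 149.4]
orientation: [-0.209, 0.676, 0.675, 0.21]
force: [1.9, -3.1, 3.4]
opening: 0.5
grasp_force: 1.7
```

Request:
send_rows(commands=[0, 0, 0, 0, 0, 0, 0, 0, 0, 0, 0, 0, 0, 0, 0, 0, 0, 0, 0, 0, 0, 0, 0, 0, 0, 0, 0, 0, 0, 0, 0, 0, 0, 0, 0, 0, 0, 0, 0, 0, 0, 0, 0, 0, 0, 0, 0, 0, 0, 0, 0, 0, 0, 0, 0, 0])

```text
time_s: 13.1
ee_pos: [618.1, -158.0, 150.5]
orientation: [-0.208, 0.676, 0.675, 0.21]
force: [1.4, -2.8, 3.2]
opening: 0.6
grasp_force: 1.6
```

Request:
send_rows(commands=[0, 0, 0, 0, 0, 0, 0, 0, 0, 0, 0, 0, 0, 0, 0, 0, 0, 0, 0, 0, 0, 0, 0, 0, 0, 0, 0, 0, 0, 0, 0, 0, 0, 0, 0, 0, 0, 0, 0, 0, 0, 0, 0, 0, 0, 0, 0, 0, 0, 0, 0, 0, 0, 0, 0, 0])

```text
time_s: 13.9
ee_pos: [618.0, -158.0, 150.5]
orientation: [-0.208, 0.676, 0.675, 0.21]
force: [1.7, -1.9, 2.4]
opening: 0.8
grasp_force: 1.6
```

```bash
python3 - <<'E'
from station import bot
from h import *
f=bot.grab_frame("side")
print(bot.state()["ee_pos"],bot.state()["force"])
c=f["color"][150:290,260:420,::-1]
cv2.imwrite("pics/side4.png",cv2.resize(c,None,fx=4.2,fy=4.2,interpolation=cv2.INTER_CUBIC))
E
```

```text
[ 618.04669239 -157.99271074  150.54181395] [ 2.39467053 -2.84763609  2.48910549]
```

View pics/side4.png

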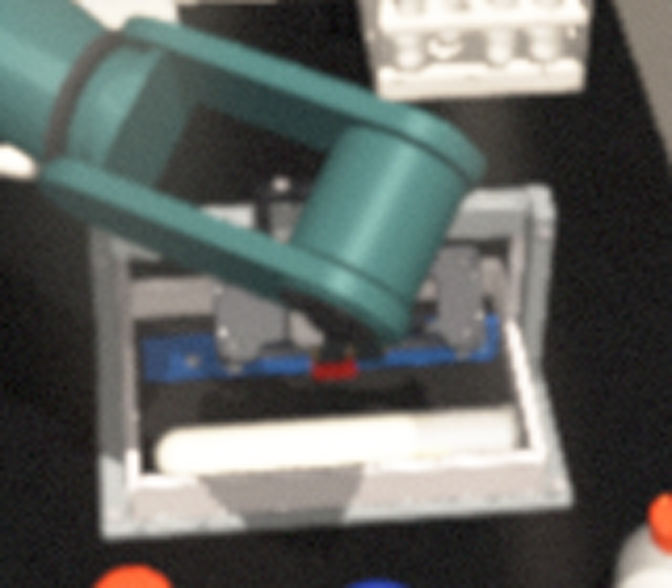

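The blue panel is down, its lower edge at image row ~240 as at the start. I hold a little longer, then back off along the tool axis.

Request:
send_rows(commands=[0, 0, 0, 0, 0, 0, 0, 0, 0, 0, 0, 0, 0, 0, 0, 0, 0, 0, 0, 0, 0, 0, 0, 0, 0, 0, 0, 0, 0, 0, 0, 0, 0, 0, 0, 0, 0, 0, 0, 0, 0, 0, 0, 0, 0, 0, 0, 0, 0, 0, 0, 0, 0, 0, 0, 0])

```text
time_s: 14.75
ee_pos: [618.0, -158.0, 150.5]
orientation: [-0.208, 0.676, 0.675, 0.21]
force: [2.3, -1.2, 2.3]
opening: 0.4
grasp_force: 1.6
```

Request:
send_rows(commands=[0, 0, 6, 0, 0, 0, 0, 0, 0, 8, 0, 0, 0, 0, 0, 0, 8, 0, 0, 0, 0, 0, 0, 10, 0, 0, 0, 0, 0, -8, 12, 0, 0, 0, 0, 0, -16, 24, 0, 0, 0, 0, 0, -20, 30, 0, 0, 0, 0, 0, -20, 30, 0, 0, 0, 0])

```text
time_s: 15.55
ee_pos: [617.5, -221.8, 279.5]
orientation: [-0.21, 0.675, 0.675, 0.209]
force: [0.2, -0.0, 0.9]
opening: 0.3
grasp_force: 0.0
```

Request:
send_rows(commands=[0, -20, 30, 0, 0, 0, 0, 0, -20, 30, 0, 0, 0, 0, 0, -10, 30, 0, 0, 0, 0, -20, 0, 40, 0, 0, 0, 0, -20, 0, 40, 0, 0, 0, 0, 0, 0, 0, 0, 0, 0, 0, 0, 0, 0, 0, 0, 0, 0, 0, 0, 0, 0, 0, 0, 0])

```text
time_s: 16.35
ee_pos: [577.4, -271.0, 446.4]
orientation: [-0.209, 0.676, 0.675, 0.21]
force: [0.1, 0.0, -0.7]
opening: 0.3
grasp_force: 0.0
```

```bash
python3 - <<'E'
from station import bot
from h import *
f=bot.grab_frame("side")
s=bot.state();print(s["time_s"],s["ee_pos"],s["force"])
print(blobs(f,(8,150,120),(22,255,255)),blobs(f,(0,170,120),(7,255,255)))
c=f["color"][150:350,240:440,::-1]
cv2.imwrite("pics/side5.png",cv2.resize(c,None,fx=3,fy=3,interpolation=cv2.INTER_CUBIC))
E
```

```text
16.4 [ 577.47873506 -270.97633389  446.13191492] [-0.29093793  0.03990139 -0.18195634]
[([321, 204, 36, 10, 231], [338.7, 209.3]), ([416, 268, 11, 10, 56], [420.6, 273.8]), ([284, 287, 15, 13, 160], [291.1, 293.0]), ([284, 304, 11, 5, 12], [288.6, 307.1])] [([335, 226, 9, 7, 53], [338.8, 229.2]), ([414, 268, 16, 13, 82], [421.9, 274.9]), ([281, 285, 21, 23, 233], [291.5, 297.6])]
```

View pics/side5.png

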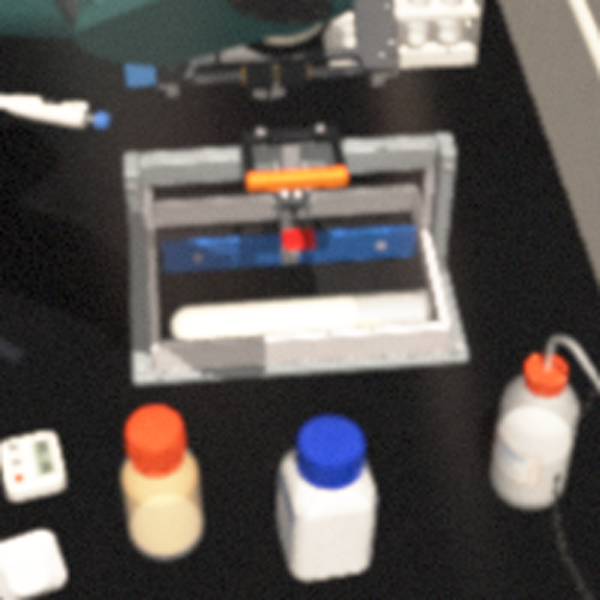

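The bar is back at row 209.3 (shut), the pad is at row 229.2 (sprung back), the tube lies in the bay and the bystanders have not moved.

```bash
python3 -c "
from station import bot
print(bot.sign_off())"
```

```text
the job is handed in; nothing more can be done
None
```

The job is handed in at about 16 s: the last picture shows the gate shut behind the tube in the lower bay, the catch lever sprung back, and the bottle and jar unmoved; the hand-in gave no verdict.

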